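Open the wide portion-tub bin at the pancake counter

ROBOT

A 7-joint arm with a two-finger parallel gripper is mounted at the origin on the work surface. World frame = base frame: x ahead of the robot, y to its left, z up, the work surface at z = 0. Lengths are in m, angles in rad, forces in N, time in s.
With the tool pointing down it reaches from about 0.4 to 0.85 m from the base axis. Payload 10.4 kg.
Tool frame: the origin (TCP) lies midway between the tips of the shut fingers; the grasp point (between the pads) lies 19 mm behind it; z points along the fingers, y is the line along which they close (so a half turn about z gives the same grasp; the last joint's range is limited). The gripper opens to 87 mm and grips with 3 to 60 N. Pads are 19 mm wide; open, the fingers measure 117 mm over their backs; the gripper's body (75 mm by 190 mm) begins 51 mm behind the grasp point.
Start: joints at [-1.128, 0.332, -0.065, 1.46, 0.022, 1.35, -0.088], TCP at [0.281, 0.558, 0.223] pointing down, gripper open.
Joint ranges: [-2.6, 2.6], [-0.5, 2.12], [-1.47, 1.34], [0.16, 2.42], [-1.27, 4.41], [0.06, 2.06], [-2.6, 2.6]. Speed limits (rad/s): [2.22, 2.22, 2.79, 2.79, 3.14, 3.14, 3.14].

INTERFACE

Orientations are given as a unit quaternion [x, y, z, w].
In Python, from bench import sensors, eyes, order gives the robot as it stands.
- The arm moves only by the tool arm_command, never from a script. Its argument "steps" is a list of rows, each an object with "rot": the turn, a rotation vector about the world's x, y, z in degrees, a list of three; "slide": the shift along the world's x, y, z in m, a list of three; "grip": the opening, from 0 (shut) to 1 (fully open). A call has exactly 8 rows; each row shifts and turns the commanded pose from where the row before left it; what a row does not reach is not made up. A row lasts 1/8 s, in which the tool goes at most 62.5 mm and 10.7 degrees, less where a joint would pass 70% of its speed; a pose out of reach is approached as far as the arm can. A call with a gripper value outside its range is refused whole. The fingers move at their own pace and stop on an object; "newtons" is the grip in N (left out, the last holds). Time passes only in rows, so rows that do not move let the fingers close, or fill a call up. It gives the time, the measured TCP pose, the force, the opening and the grip force at its end, in the units of the state.
- sensors.read_state(): the state, without advancing time (a new reading comes with each control period).
- eyes.camera(name): name is "scene" or "top"; returns a dict with "pixels" (480x640x3 uint8, red, green, blue), "intrinsics" (3x3 intrinsics, pixels), "pose" (4x4, takes a point from camera to world coordinates). Camera axes: x right, y down, z forward; pixel columns grow to the right and rows downward; lengths in m; the calibration is good to about 2 mm. A picture is of the moment at which its call begins. There is no depth.
- order.close_job(): hands the job in; it is judged then, once.
Trained networks look in a picture, given as the dict that the camera call returned (one of the last four; its "shot" number tells which), for a name from the list of things; names that differ only in an ending like _2 or _b are one class to them, and where a whole thing is asked for, a point or a joint stands for the part that bears it (a point fixed in the world has none). Each returns a list of dicts, best first, with "conf" (0 to 1); they miss things now and then, are a little off and sometimes report something else, mostly with a low value. They report only what shows in the picture. A call takes as long as a camera call.
- eyes.look_for(name, picture): "bbox" ([left, top, right, bottom] in pixels, round what is visible of it).
The state is a dict: "time": time; "joint_positions": joint angles; "joint_vel": joint speeds; "joint_torque": joint torques, N m; "ee_pos": TCP position; "eef_rot": TCP orientation; "ft_force": force on the tool from outside, world axes, zero at the start; "torque": the same for the moment, N m; "width": finger opening in m; "grip_force": force on a finger pad.
Only numpy, scipy, OpenCV 4.12 (cv2) and the standard library are available. Lean on these libraries where they do the work, as an engineer would, in place of code of your own. Each camera call takes 0.05 s, during which the arm holds its last target. There are 200 camera calls.

TASK

The cook needs the syrup tubs: open the wide metal bin on the counter, whose lid tips up when the black paddle sticking out of the bin is pushed down, so that the lid stands all the way open and stays there. Leave the small bin of the same make shut, and take your hand away when done.

Things in the scene. Friction and masses are not known exactly. Their poses are not given: they have to be found in the camera images.
- wide_lid (a joint): lid of the wide bin, a fixed aluminium box 180 mm wide, 130 deep, 112 high. It turns on a level pin along the top of the wall roughly facing the robot, 106 mm above the counter; a black paddle, one piece with it, sticks out over that wall, sloping up 25 degrees when shut. Rad: 0 shut, grows as it opens, stop at 0.9; starts at 0 to 0.1. Stiff: 4 to 8 N on the paddle moves it; stays where left.
- wide_paddle (a point): point on top of the wide bin's paddle (64 mm wide, 75 long, 5 thick), on its middle line, 55 mm out from the pin: push here, straight down. It moves with the lid and sinks from 131 mm above the counter (shut) to 84 mm (fully open). Axes: y along the pin (level, across the paddle); x from the paddle towards the lid, level when shut, tipping up as the lid opens.
- small_lid (a joint): the same lid on the small bin, which is only 100 mm wide, with the same depth, height, hinge and paddle. Rad: 0 shut, grows as it opens, stop at 0.9; starts at 0 to 0.1. Leave it so.
- small_paddle (a point): the same point on the small bin's paddle, axes as for the wide one. Wide bin, small bin and a stack of plates stand in a row, left to right in any order.

How it is judged:
At the end, for the whole second after the job is handed in: the wide bin's lid stands open by at least 0.65 rad (37 degrees) of its 0.9 rad, at rest, and the small bin's lid is no more than 0.2 rad open (value of joint wide_lid above 0.65 rad and value of joint small_lid below 0.2 rad and velocity of joint wide_lid between -0.05 and 0.05 rad/s); the robot touches nothing.
It fails at once if the small bin's lid is opened (more than 0.25 rad) (value of joint small_lid above 0.25 rad).
It also fails if it takes over 29 s, if anything falls off the work surface, if the arm or the gripper's body presses on something with over 40 N, if the wrist force passes 120 N, or if a joint passes its speed limit or range.

## Working session

There is one attempt and no reset: what is moved stays moved. The work goes in short steps, Python scripts to look and compute and a tool call to move; the robot and the scene stay as the last step left them, time stands still between calls to the robot, and variables do not carry over. Pictures are saved under pics/ and viewed, at most 10 in all, crops included, and the job is handed in when it is done.

Besides the shell and the picture viewer there is one more tool, called after ">>>" as name(argument=value, ...), one argument or row to a line, values as JSON. arm_command: Moves the arm, as the interface text tells. Its arguments: {"type":"object","properties":{"steps":{"type":"array","items":{"type":"object","properties":{"rot":{"type":"array","items":{"type":"number"}},"slide":{"type":"array","items":{"type":"number"}},"grip":{"type":"number"}}}},"newtons":{"type":"number"}},"required":["steps"]}

```bash
mkdir -p pics; python3 - <<'E'
from bench import sensors, eyes
import cv2,numpy as np
s=sensors.read_state();print(s['time'],s['ee_pos'],s['eef_rot'],s['width'],s['ft_force'])
for c in("scene","top"):
    p=eyes.camera(c);cv2.imwrite(f"pics/{c}0.png",p["pixels"][:,:,::-1])
    print(c,np.round(p["intrinsics"],1).tolist(),np.round(p["pose"],3).tolist())
    for n in("wide_lid","wide_paddle","small_lid","small_paddle"):
        print(n,[(np.round(d["bbox"]).tolist(),round(d["conf"],2)) for d in eyes.look_for(n,p)[:3]])
E
```

```text
0.0 [0.2805191  0.55806968 0.22174476] [ 2.30758102e-01  9.73010884e-01 -7.08179566e-04 -1.31444964e-04] 0.08720088680062299 [0.71099844 0.00598461 0.97707128]
scene [[520.7, 0.0, 316.4], [0.0, 520.7, 246.5], [0.0, 0.0, 1.0]] [[-0.861, 0.285, -0.421, 0.958], [0.508, 0.491, -0.707, 0.729], [0.005, -0.823, -0.568, 0.728], [0.0, 0.0, 0.0, 1.0]]
wide_lid [([326.0, 310.0, 466.0, 411.0], 0.75)]
wide_paddle [([328.0, 308.0, 465.0, 410.0], 0.91)]
small_lid [([238.0, 237.0, 335.0, 300.0], 0.77)]
small_paddle [([238.0, 237.0, 335.0, 297.0], 0.89)]
top [[584.8, 0.0, 326.2], [0.0, 584.8, 235.9], [0.0, 0.0, 1.0]] [[0.008, -0.981, 0.194, 0.357], [-1.0, -0.01, -0.007, 0.004], [0.009, -0.194, -0.981, 1.1], [0.0, 0.0, 0.0, 1.0]]
wide_lid [([106.0, 198.0, 210.0, 306.0], 0.71)]
wide_paddle [([106.0, 194.0, 212.0, 305.0], 0.57)]
small_lid [([295.0, 162.0, 355.0, 272.0], 0.65)]
small_paddle [([290.0, 159.0, 356.0, 268.0], 0.67)]
```

View pics/scene0.png

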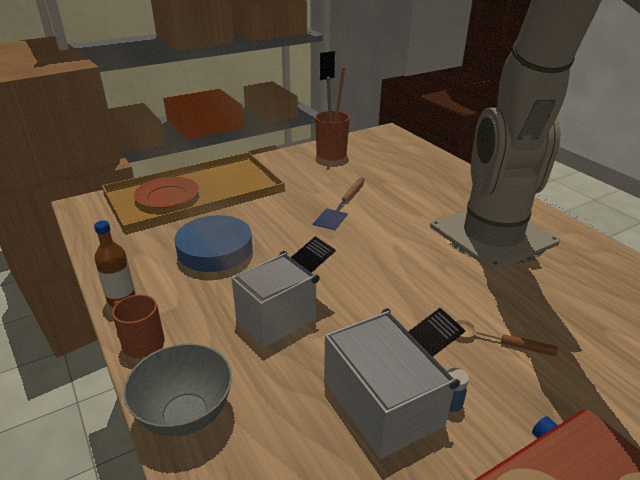

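View pics/top0.png

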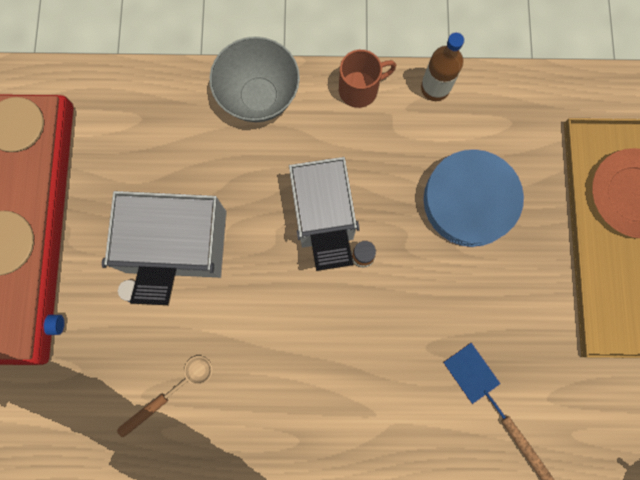

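The wide bin is at the left in the top view, with its paddle spanning about (131–176, 268–304). The small bin is in the middle, with its paddle at about (332,250), and the plates are on the right. A small shaker stands next to the wide paddle at (127,290).

```bash
cat > h.py <<'E'
import numpy as np
def ray(p,uv,z):
    d=p["pose"][:3,:3]@np.linalg.solve(p["intrinsics"],[*uv,1]);o=p["pose"][:3,3]
    return o+d*(z-o[2])/d[2]
E
python3 - <<'E'
from h import *
from bench import eyes
import cv2
T=eyes.camera("top");S=eyes.camera("scene")
for k in T,S: k["pose"]=np.array(k["pose"])
for n,uv,z in(("pinL",(105,263),.106),("pinR",(212,268),.106),("tipL",(131,304),.138),("tipR",(170,304),.138),("shakertop",(125,290),.05)):print("T",n,ray(T,uv,z).round(3))
for n,uv,z in(("tipR",(440,308),.138),("tipL",(465,325),.138),("pinL",(454,384),.106),("pinR",(387,314),.106),("shakerbase",(456,409),0)):print("S",n,ray(S,uv,z).round(3))
a=cv2.resize(T["pixels"][180:340,70:270],(800,640))[:600];b=cv2.resize(S["pixels"][290:430,380:500],None,fx=4,fy=4)
cv2.imwrite("pics/c.png",np.hstack([cv2.resize(a,(400,300)),cv2.resize(b,(350,408))[:300]])[:,:,::-1])
E
```

```text
T pinL [0.502 0.375 0.106]
T pinR [0.496 0.192 0.106]
T tipL [0.431 0.315 0.138]
T tipR [0.431 0.252 0.138]
T shakertop [0.462 0.356 0.05 ]
S tipR [0.432 0.259 0.138]
S tipL [0.425 0.312 0.138]
S pinL [0.503 0.378 0.106]
S pinR [0.496 0.199 0.106]
S shakerbase [ 0.46  0.36 -0.  ]
```

View pics/c.png

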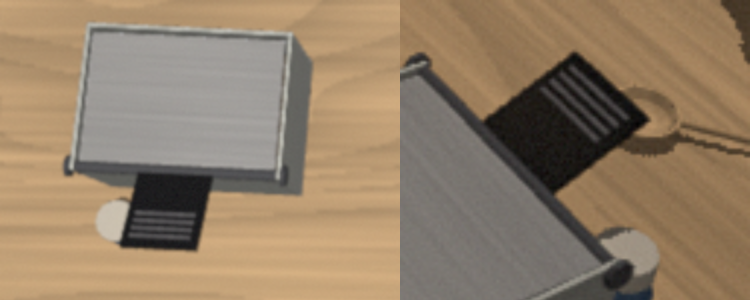

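Both cameras agree: the pin midpoint is about (0.499, 0.285) and the paddle tip is 68 mm out, as expected. The push point is (0.449, 0.286). The shaker is clear of the paddle. I'll move above the point, fingers shut, tool y along the pin.

>>> arm_command(
  steps=[
    {"slide": [0.024, -0.039, 0.01], "rot": [0, 0, 3.5], "grip": 0},
    {"slide": [0.024, -0.039, 0], "rot": [0, 0, 3.5], "grip": 0},
    {"slide": [0.024, -0.039, 0], "rot": [0, 0, 3.5], "grip": 0},
    {"slide": [0.024, -0.039, 0], "rot": [0, 0, 3.5], "grip": 0},
    {"slide": [0.024, -0.039, 0], "rot": [0, 0, 3.5], "grip": 0},
    {"slide": [0.024, -0.039, 0], "rot": [0, 0, 3.5], "grip": 0},
    {"slide": [0.024, -0.038, 0], "rot": [0, 0, 3.5], "grip": 0},
    {"slide": [0, 0, 0], "rot": [0, 0, 0], "grip": 0},
  ],
  newtons=20,
)

```text
time: 1.6
ee_pos: [0.4509, 0.2828, 0.2329]
eef_rot: [0.022, 1.0, -0.0, 0.001]
ft_force: [-0.4, 0.6, 0.2]
width: 0.0151
grip_force: 0.0
```

>>> arm_command(
  steps=[
    {"slide": [0, 0, -0.02], "grip": 0},
    {"slide": [0, 0.001, -0.02], "grip": 0},
    {"slide": [0, 0.001, -0.02], "grip": 0},
    {"slide": [0, 0, -0.015], "grip": 0},
    {"slide": [0, 0, 0], "grip": 0},
    {"slide": [0, 0, 0], "grip": 0},
    {"slide": [0, 0, 0], "grip": 0},
    {"slide": [0, 0, 0], "grip": 0},
  ],
)

```text
schema error: expected keys rot, slide, grip
```

```bash
python3 - <<'E'
from bench import eyes
import cv2
S=eyes.camera("scene")["pixels"]
cv2.imwrite("pics/s1.png",cv2.resize(S[180:430,260:560],None,fx=2,fy=2)[:,:,::-1])
E
```

```text
(no output)
```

View pics/s1.png

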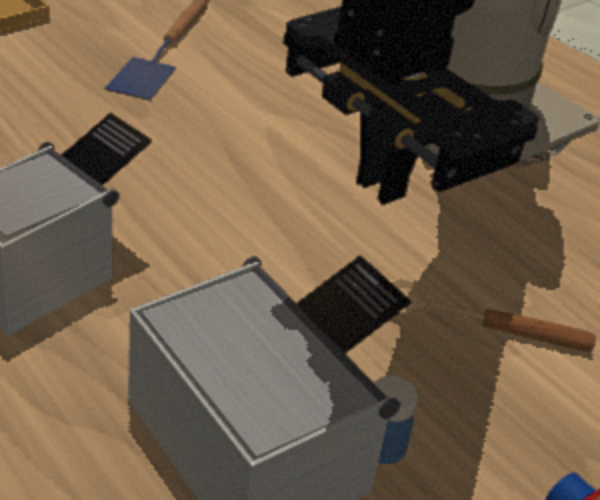

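The call was refused because every row needs all three keys. The picture shows the gripper above the paddle, its long side along the pin and the fingers nearly shut at crop (385,190). I'll repeat the descent.

>>> arm_command(
  steps=[
    {"slide": [-0.001, 0.001, -0.03], "rot": [0, 0, 0], "grip": 0},
    {"slide": [0, 0.001, -0.03], "rot": [0, 0, 0], "grip": 0},
    {"slide": [0, 0.001, -0.015], "rot": [0, 0, 0], "grip": 0},
    {"slide": [0, 0, 0], "rot": [0, 0, 0], "grip": 0},
    {"slide": [0, 0, 0], "rot": [0, 0, 0], "grip": 0},
    {"slide": [0, 0, 0], "rot": [0, 0, 0], "grip": 0},
    {"slide": [0, 0, 0], "rot": [0, 0, 0], "grip": 0},
    {"slide": [0, 0, 0], "rot": [0, 0, 0], "grip": 0},
  ],
)

```text
time: 2.65
ee_pos: [0.4478, 0.2895, 0.1579]
eef_rot: [0.019, 1.0, 0.0, 0.0]
ft_force: [-0.3, -0.0, -0.0]
width: 0.0001
grip_force: 0.0
```

```bash
python3 - <<'E'
from bench import eyes
import cv2
S=eyes.camera("scene")["pixels"]
cv2.imwrite("pics/s2.png",cv2.resize(S[180:430,260:560],None,fx=2,fy=2)[:,:,::-1])
E
```

```text
(no output)
```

View pics/s2.png

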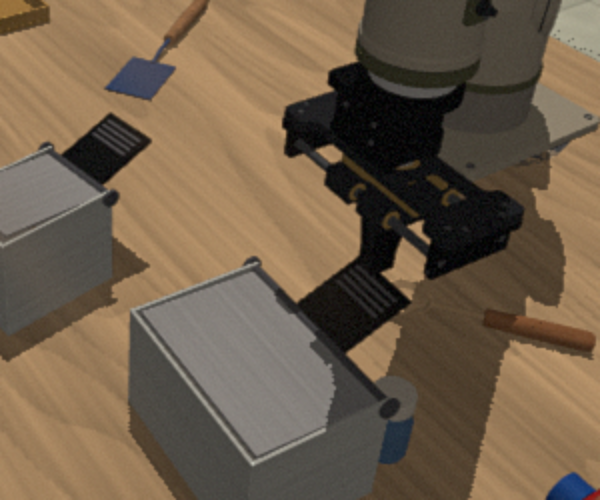

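The fingers are shut about 27 mm above the paddle ribs, at crop (380,272). They sit slightly toward the shaker side, so I'll shift −4 mm in y and press down.

>>> arm_command(
  steps=[
    {"slide": [0.001, -0.004, -0.013], "rot": [0, 0, 0], "grip": 0},
    {"slide": [0, 0, -0.01], "rot": [0, 0, 0], "grip": 0},
    {"slide": [0, 0, -0.008], "rot": [0, 0, 0], "grip": 0},
    {"slide": [0, 0, -0.008], "rot": [0, 0, 0], "grip": 0},
    {"slide": [0, 0, -0.008], "rot": [0, 0, 0], "grip": 0},
    {"slide": [0, 0, -0.008], "rot": [0, 0, 0], "grip": 0},
    {"slide": [0, 0, -0.008], "rot": [0, 0, 0], "grip": 0},
    {"slide": [0, 0, 0], "rot": [0, 0, 0], "grip": 0},
  ],
)

```text
time: 3.7
ee_pos: [0.4489, 0.2856, 0.0941]
eef_rot: [0.019, 1.0, 0.0, 0.0]
ft_force: [-0.1, -0.1, 1.2]
width: 0.0004
grip_force: 0.3
```

>>> arm_command(
  steps=[
    {"slide": [0, 0, -0.003], "rot": [0, 0, 0], "grip": 0},
    {"slide": [0, 0, -0.003], "rot": [0, 0, 0], "grip": 0},
    {"slide": [0, 0, -0.002], "rot": [0, 0, 0], "grip": 0},
    {"slide": [0, 0, -0.001], "rot": [0, 0, 0], "grip": 0},
    {"slide": [0, 0, 0], "rot": [0, 0, 0], "grip": 0},
    {"slide": [0, 0, 0], "rot": [0, 0, 0], "grip": 0},
    {"slide": [0, 0, 0], "rot": [0, 0, 0], "grip": 0},
    {"slide": [0, 0, 0], "rot": [0, 0, 0], "grip": 0},
  ],
)

```text
time: 4.7
ee_pos: [0.4501, 0.2859, 0.0882]
eef_rot: [0.019, 1.0, 0.001, 0.001]
ft_force: [-6.3, -6.0, 27.3]
width: 0.0004
grip_force: 13.0
```

```bash
python3 - <<'E'
from bench import eyes
import cv2
S=eyes.camera("scene")["pixels"]
cv2.imwrite("pics/s3.png",cv2.resize(S[180:430,260:560],None,fx=2,fy=2)[:,:,::-1])
E
```

```text
(no output)
```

View pics/s3.png

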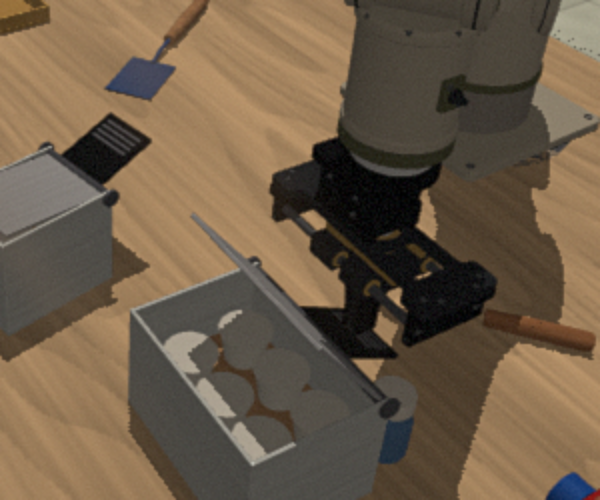

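The lid stands wide open with the tubs showing, and the 27 N reading means it's on its stop. Now I'll back off straight up.

>>> arm_command(
  steps=[
    {"slide": [0, 0, 0.005], "rot": [0, 0, 0], "grip": 0},
    {"slide": [0, 0, 0.01], "rot": [0, 0, 0], "grip": 0},
    {"slide": [-0.005, 0, 0.03], "rot": [0, 0, 0], "grip": 0},
    {"slide": [-0.005, 0, 0.04], "rot": [0, 0, 0], "grip": 0},
    {"slide": [0, 0, 0.04], "rot": [0, 0, 0], "grip": 0},
    {"slide": [0, 0, 0.03], "rot": [0, 0, 0], "grip": 0},
    {"slide": [0, 0, 0], "rot": [0, 0, 0], "grip": 0},
    {"slide": [0, 0, 0], "rot": [0, 0, 0], "grip": 0},
  ],
)

```text
time: 5.75
ee_pos: [0.4383, 0.2852, 0.2398]
eef_rot: [0.019, 1.0, -0.0, -0.0]
ft_force: [-0.3, 0.2, -1.0]
width: 0.0001
grip_force: 0.0
```

```bash
python3 - <<'E'
from bench import eyes
import cv2
S=eyes.camera("scene")["pixels"]
cv2.imwrite("pics/s4.png",cv2.resize(S[180:430,260:560],None,fx=2,fy=2)[:,:,::-1])
E
```

```text
(no output)
```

View pics/s4.png

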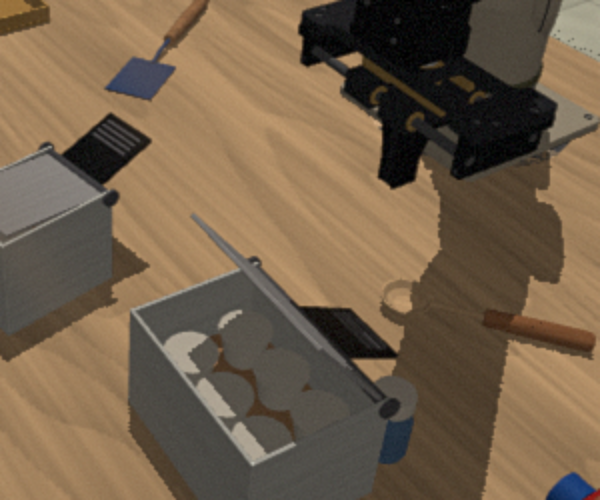

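The lid stays open with its edge at crop (195,215), as before. The small bin is still shut and the hand is clear.

```bash
python3 -c "
from bench import order
print(order.close_job())"
```

```text
the job is handed in; nothing more can be done
None
```

The wide bin's lid was pushed to its stop and stayed fully open, the small bin is still shut, the hand is clear, and the job is handed in (verdict not shown).

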